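# Lids back on the storage canisters

## Task

The storage canisters have been washed and their four lids are stacked on the benchtop. Take the stack apart and put each lid on the canister it belongs to by shape and size, level and fully down on the rim. Leave the canisters standing where they are, and do not knock over the pepper mill or the mug.

Things in the scene. Friction and masses are not known exactly. Their poses are not given: they have to be found in the camera images.
- lid_small: Smallest round lid, 68 mm diameter, about 40 g; top of the stack (each skirt stands on the plate below, over its knob). Bamboo plate 8 mm thick with dark edge, round upright dark knob (22 mm diameter, 20 high) on its middle, hollow pale skirt 20 mm deep below that enters the mouth. Origin: centre of the skirt's lower edge, z up: seat at z = 20 mm, plate top 28, knob top 48. Skirt 44 mm outside diameter.
- lid_square: Square lid, 84 x 84 mm, about 70 g; third from the bottom of the stack. Bamboo plate 8 mm thick with dark edge, round upright dark knob (22 mm diameter, 20 high) on its middle, hollow pale skirt 20 mm deep below that enters the mouth. Origin: centre of the skirt's lower edge, z up: seat at z = 20 mm, plate top 28, knob top 48. Skirt 60 x 60 mm outside. x and y run along its sides.
- lid_round: Large round lid, 106 mm diameter, about 80 g; second from the bottom of the stack. Bamboo plate 8 mm thick with dark edge, round upright dark knob (22 mm diameter, 20 high) on its middle, hollow pale skirt 20 mm deep below that enters the mouth. Origin: centre of the skirt's lower edge, z up: seat at z = 20 mm, plate top 28, knob top 48. Skirt 82 mm outside diameter.
- lid_oblong: Oblong lid, 110 mm (x) by 150 mm (y), about 110 g; bottom of the stack, standing on the benchtop. Bamboo plate 8 mm thick with dark edge, round upright dark knob (22 mm diameter, 20 high) on its middle, hollow pale skirt 20 mm deep below that enters the mouth. Origin: centre of the skirt's lower edge, z up: seat at z = 20 mm, plate top 28, knob top 48. Skirt 86 mm (x) by 126 mm (y) outside. y runs along its long sides.
- canister_small: Smallest round canister, 66 mm outside diameter, 85 mm high, mouth 56 mm across; belongs to the smallest round lid. Dark grey stoneware, open at the top, walls 5 mm, loose. Origin: centre of its underside, z up. 
- canister_square: Square canister, 82 x 82 mm, 95 mm high, mouth 72 x 72 mm; belongs to the square lid. Dark grey stoneware, open at the top, walls 5 mm, loose. Origin: centre of its underside, z up. x and y run along its sides.
- canister_round: Large round canister, 104 mm outside diameter, 110 mm high, mouth 94 mm across; belongs to the large round lid. Dark grey stoneware, open at the top, walls 5 mm, loose. Origin: centre of its underside, z up. 
- canister_oblong: Oblong canister, 108 mm (x) by 148 mm (y), 80 mm high, mouth 98 x 138 mm; belongs to the oblong lid. Dark grey stoneware, open at the top, walls 5 mm, loose. Origin: centre of its underside, z up. y runs along its long sides.
- mill: Bystander: turned dark wood pepper mill, 54 mm diameter at the foot, 130 mm high, loose. Origin: centre of its underside, z up.
- mug: Bystander: white mug, 78 mm diameter, 85 mm high, its handle towards its own +y, loose. Origin: centre of its underside, z up.
Not all that is in view belongs to the job. What is shaped like the lid_oblong but turquoise or yellow is not meant. What is shaped like the canister_square but red is not meant.

How it is judged:
By the outcome, as a careful person would: the job done as asked, in the order asked, and still so for the second after the job is handed in, with the robot touching nothing.
It also fails if it takes over 128 s, if anything falls off the work surface, if the arm or the gripper's body presses on something with over 40 N, if the wrist force passes 120 N, or if a joint passes its speed limit or range.

## Robot

A 6-joint arm with a two-finger parallel gripper is mounted at the origin on the work surface. World frame = base frame: x ahead of the robot, y to its left, z up, the work surface at z = 0. Lengths are in m, angles in degrees, forces in N, time in s.
With the tool pointing down it reaches from about 0.35 to 0.975 m from the base axis. Payload 7.1 kg.
Tool frame: the origin (TCP) lies where the fingers leave the gripper's body, on its centre line; the fingertips stand 80 mm ahead of it and the grasp point (between the pads) lies 61 mm ahead of it; z points along the fingers, y is the line along which they close (so a half turn about z gives the same grasp; the last joint's range is limited). The gripper opens to 88 mm and grips with 3 to 60 N. Pads are 20 mm wide; open, the fingers measure 115 mm over their backs; the gripper's body (75 mm by 178 mm) begins 61 mm behind the grasp point.
Start: joints at [-74.141, 24.242, 93.386, -0, 62.372, -1.089], TCP at [0.182, -0.598, 0.303] pointing down, gripper open.
Joint ranges: [-172.04, 172.04], [-51.8, 120.97], [4.93, 147.93], [-75.15, 255.16], [6.16, 154.13], [-145.62, 145.62]. Speed limits (degrees/s): [136.94, 136.94, 172.46, 180, 180, 180].

## Interface

Orientations are given as [roll, pitch, yaw] about the fixed x, y, z axes, in that order (R = Rz(yaw) Ry(pitch) Rx(roll)).
In Python, from cell import robot gives the robot as it stands. The module is installed in compiled form; this text tells all that it offers.
- The arm moves only by the shell command python3 -m handwheel 'ROWS' [OPENING]. ROWS is JSON, a list that holds one entry, the list of rows, each a list of 6 numbers: the shift along the tool's x, y, z in cm, then the turn, a rotation vector about the tool's x, y, z in units of 8 degrees (1.0 is 8 degrees). A call has 1 to 12 rows; each row shifts and turns the commanded pose from where the row before left it, along the tool's axes as they then stand; what a row does not reach is not made up. A row lasts 1/10 s, in which the tool goes at most 50 mm and 8.59 degrees, less where a joint would pass 70% of its speed; a pose out of reach is approached as far as the arm can. A call with a gripper value outside its range is refused whole. OPENING is the finger opening in cm, from 0 to 8.78, set as the call begins (- or left out, the last holds). The fingers move at their own pace and stop on an object; the grip force is fixed at half the most. Time passes only in rows, so rows that do not move let the fingers close. It gives the time, the measured TCP pose, the force, the opening and the grip force at its end, in the units of the state.
- robot.get_state(): the state, without advancing time (a new reading comes with each control period).
- robot.get_image(name): name is "scene" or "top" or "wrist"; returns (picture, depth): 480x640x3 uint8, red, green, blue; 480x640 float32, m along the optical axis (not along the pixel's ray), 0 where there is no reading.
- robot.get_calibration(name): a dict with "mtx" (3x3 intrinsics, pixels), "origin" and "orientation" of the camera in the world. Camera axes: x right, y down, z forward; pixel columns grow to the right and rows downward; lengths in m; the calibration is good to about 2 mm. The wrist camera is an equidistant fisheye: a pixel r from the principal point sees the ray r / f radians off the axis. A picture is of the moment at which its call begins: read the wrist's pose just before it. get_calibration takes no time and is no camera call; for the wrist camera it gives the pose at the moment of the call.
- robot.close_job(): hands the job in; it is judged then, once.
Trained networks look in the newest picture that a camera, given by its name, has taken for a name from the list of things; names that differ only in an ending like _2 or _b are one class to them, and where a whole thing is asked for, a point or a joint stands for the part that bears it (a point fixed in the world has none). Each returns a list of dicts, best first, with "confidence" (0 to 1); they miss things now and then, are a little off and sometimes report something else, mostly with a low value. They report only what shows in the picture. A call takes as long as a camera call. They do not tell look-alikes from the thing itself.
- robot.boxes_of(camera, target): "centre" ([x, y, z] in m, in the coordinates of the camera as it stood for that picture, good to about 4 mm: the middle of the surface that is visible of it).
- robot.trace(camera, target): "pixels" (480x640 bool, what is visible of it).
- robot.landmark_of(camera, target): "centre" ([x, y, z] in m, in the coordinates of the camera as it stood for that picture, good to about 4 mm: a listed point, or the origin of a listed thing).
The state is a dict: "time": time; "qpos": joint angles; "qvel": joint speeds; "joint_efforts": joint torques, N m; "position": TCP position; "orientation": TCP orientation; "force": force on the tool from outside, world axes, zero at the start; "torque": the same for the moment, N m; "opening": finger opening in m; "grasp_force": force on a finger pad.
Only numpy, scipy, OpenCV 4.12 (cv2) and the standard library are available. Lean on these libraries where they do the work, as an engineer would, in place of code of your own. Each camera call takes 0.05 s, during which the arm holds its last target. There are 200 camera calls.

## Working session

There is one attempt and no reset: what is moved stays moved. The work goes in short steps, Python scripts to look and compute and a shell command to move; the robot and the scene stay as the last step left them, time stands still between calls to the robot, and variables do not carry over. Pictures are saved under pics/ and viewed, at most 14 in all, crops included, and the job is handed in when it is done.

```bash
mkdir -p pics; python3 - <<'E'
from cell import robot
import cv2,numpy as np
s=robot.get_state();print(s)
for c in("scene","top"):
    p,d=robot.get_image(c);cv2.imwrite(f"pics/{c}0.png",p[:,:,::-1]);k=robot.get_calibration(c);print(c,k)
    from scipy.spatial.transform import Rotation as R
    o=np.array(k["orientation"]);M=o if o.shape==(3,3) else R.from_euler('xyz',o,degrees=True).as_matrix()
    for t in "lid_small lid_square lid_round lid_oblong canister_small canister_square canister_round canister_oblong mill mug".split():
        print(t,[((M@np.array(r["centre"])+k["origin"]).round(3).tolist(),round(r["confidence"],2)) for r in robot.landmark_of(c,t)])
E
```

```text
{'time': 0.0, 'qpos': array([-7.41395951e+01,  2.42842893e+01,  9.34306016e+01, -1.16538191e-03,
        6.23714688e+01, -1.08899490e+00]), 'qvel': array([-0.01022188, -0.07354437,  0.0233908 , -0.1125772 ,  0.1061394 ,
        0.05364569]), 'joint_efforts': array([-1.77860962e-03, -5.44637561e+01, -2.73664516e+01,  6.42987876e-02,
        2.28395441e-02, -1.21994112e-04]), 'position': array([ 0.18210519, -0.59743844,  0.30190884]), 'orientation': array([-1.79913636e+02, -6.09805808e-04,  1.69499405e+01]), 'force': array([-0.80573327,  0.50884399, -0.16516507]), 'torque': array([0.00646024, 0.00304926, 0.06069849]), 'grasp_force': 0.0, 'opening': 0.08751441850714878}
scene {'mtx': array([[449.29888387,   0.        , 322.62696341],
       [  0.        , 449.29888387, 229.99235487],
       [  0.        ,   0.        ,   1.        ]]), 'origin': array([ 1.00504022, -0.23146264,  0.93241307]), 'orientation': array([-145.257413  ,    0.77135657,   63.79471981])}
lid_small [([0.638, 0.191, 0.083], 0.63), ([0.661, -0.176, -0.004], 0.45)]
lid_square [([0.638, 0.186, 0.051], 0.88)]
lid_round 
[... 776 characters left out ...]
.62035883])}
lid_small [([0.634, 0.184, 0.027], 0.65), ([0.634, 0.189, 0.084], 0.6)]
lid_square [([0.641, 0.184, 0.054], 0.91), ([0.634, 0.189, 0.084], 0.54)]
lid_round [([0.637, 0.184, 0.028], 0.66)]
lid_oblong [([0.272, -0.218, 0.002], 0.86), ([0.288, 0.243, -0.001], 0.73), ([0.473, -0.002, 0.003], 0.23)]
canister_small [([0.451, 0.34, -0.003], 0.93)]
canister_square [([0.663, -0.023, 0.003], 0.76), ([0.663, -0.172, 0.0], 0.62)]
canister_round [([0.472, -0.003, 0.0], 0.96), ([0.638, 0.182, 0.057], 0.59)]
canister_oblong [([0.471, -0.345, -0.004], 0.86), ([0.472, -0.004, 0.001], 0.72)]
mill [([0.481, 0.176, -0.001], 0.63), ([0.636, 0.187, 0.026], 0.24)]
mug [([0.483, -0.194, -0.002], 0.95)]
```

View pics/top0.png

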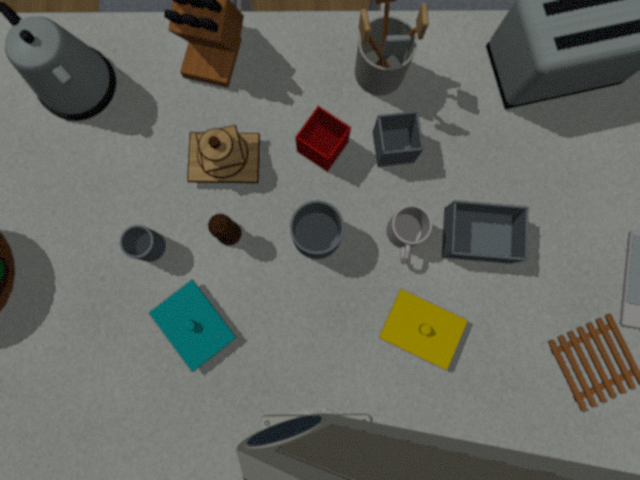

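View pics/scene0.png

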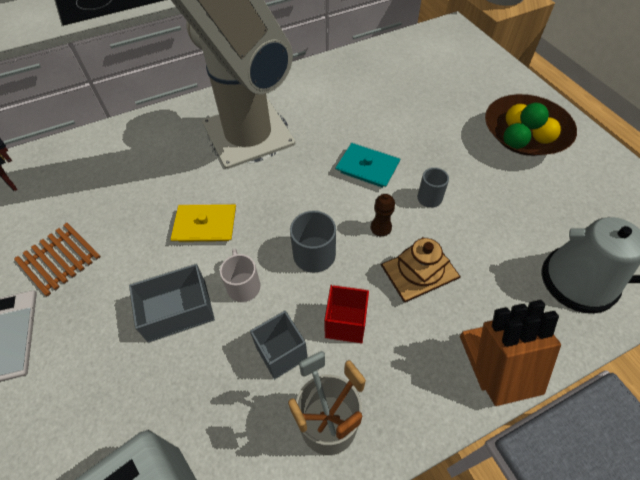

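The top view shows the stack at px (225,157) and the round canister at (316,229). The small canister is at (143,243), the grey square one at (397,139) and the oblong one at (485,232). The red square and the turquoise and yellow lids are decoys. Next I measure rims and yaws from the depth.

```bash
cat > h.py <<'E'
from cell import robot
import cv2,numpy as np
from scipy.spatial.transform import Rotation as R
def cloud(c):
    p,d=robot.get_image(c);k=robot.get_calibration(c)
    v,u=np.mgrid[:480,:640];K=k["mtx"]
    P=np.stack([(u-K[0,2])/K[0,0]*d,(v-K[1,2])/K[1,1]*d,d],-1)
    W=P@R.from_euler('xyz',k["orientation"],degrees=True).as_matrix().T+k["origin"]
    W[d==0]=np.nan
    return p,W
def band(W,c,r,z0,z1):
    m=(np.hypot(W[...,0]-c[0],W[...,1]-c[1])<r)&(W[...,2]>z0)&(W[...,2]<z1)
    return W[m]
def fit(P):
    q=(P[:,:2]*1000).astype(np.float32)
    a=cv2.minAreaRect(q);b=cv2.minEnclosingCircle(q)
    return len(q),"zmed %.1f"%(1000*np.median(P[:,2])),"rect",np.round(a[0],1),np.round(a[1],1),round(a[2],1),"circ",np.round(b[0],1),round(2*b[1],1)
E
python3 - <<'E'
from h import *
for c in("top","scene"):
    p,W=cloud(c);print(c,"bench",np.nanmedian(band(W,(.55,.07),.05,-.02,.02)[:,2]))
    for n,xy,r,h in [("c_small",(.451,.34),.06,.085),("c_sq",(.663,-.173),.075,.095),("c_round",(.473,-.004),.075,.11),("c_obl",(.47,-.345),.115,.08)]:
        print(n,fit(band(W,xy,r,h-.006,h+.008)))
    for n,r,h in [("oblong",.12,.028),("round",.075,.056),("square",.075,.084),("small",.05,.112),("knob",.03,.132)]:
        print(n,fit(band(W,(.637,.186),r,h-.006,h+.006)))
    for n,xy,r in [("mill",(.48,.175),.06),("mug",(.481,-.192),.075),("crock",(.85,-.15),.16),("knife",(.87,.2),.17)]:
        B=band(W,xy,r,.05,.6);print(n,"max",B.max(0).round(3),"min",B.min(0).round(3))
E
```

```text
top bench -0.0008297824155285571
c_small (291, 'zmed 83.4', 'rect', array([452.1, 341. ]), array([64.7, 64.9]), 38.2, 'circ', array([452.5, 341.2]), 66.6)
c_sq (432, 'zmed 93.6', 'rect', array([ 664.5, -175.1]), array([83., 82.]), 6.2, 'circ', array([ 663.2, -175.1]), 112.5)
c_round (456, 'zmed 108.7', 'rect', array([473. ,  -7.8]), array([102.5, 102.4]), 89.2, 'circ', array([473.1,  -7.1]), 104.0)
c_obl (729, 'zmed 78.6', 'rect', array([ 470.9, -326.3]), array([192.4, 109.1]), 84.2, 'circ', array([ 471.8, -332.3]), 204.5)
oblong (1557, 'zmed 27.5', 'rect', array([636.1, 187. ]), array([150.4, 110. ]), 89.3, 'circ', array([635.3, 186.6]), 181.6)
round (460, 'zmed 55.3', 'rect', array([623.2, 179.1]), array([ 78. , 104.9]), 20.2, 'circ', array([635.2, 183.8]), 105.5)
square (804, 'zmed 83.3', 'rect', array([636.8, 184. ]), array([84.3, 84.2]), 13.7, 'circ', array([637.1, 184.2]), 115.9)
small (799, 'zmed 111.5', 'rect', array([635.6, 188. ]), array([65.7, 66.5]), 2.3, 'circ', array([635.7, 187.3]), 67.9)
knob (99, 'zmed 130.9', 'rect', array([635.2, 187.2]), array([20.8, 20.6]), 87.8,
[... 930 characters left out ...]
0, 'zmed 55.3', 'rect', array([644.2, 170.5]), array([103.9,  74.1]), 31.4, 'circ', array([636.8, 183.2]), 105.0)
square (670, 'zmed 83.3', 'rect', array([637.3, 183.4]), array([84.4, 85.1]), 12.4, 'circ', array([638.6, 182.3]), 113.7)
small (579, 'zmed 111.4', 'rect', array([637. , 186.7]), array([65.6, 66.7]), 19.7, 'circ', array([635.6, 187.3]), 69.9)
knob (77, 'zmed 130.6', 'rect', array([635.8, 186.4]), array([19.8, 20.5]), 79.8, 'circ', array([635.7, 186.9]), 22.3)
mill max [0.503 0.199 0.131] min [0.456 0.153 0.051]
mug max [ 0.519 -0.154  0.089] min [ 0.414 -0.231  0.05 ]
crock max [ 0.897 -0.089  0.244] min [ 0.692 -0.212  0.05 ]
knife max [0.973 0.269 0.221] min [0.829 0.147 0.05 ]
```

```bash
python3 - <<'E'
from h import *
for c in("top","scene"):
    p,W=cloud(c)
    B=band(W,(.47,-.345),.115,.074,.088);print("c_obl",fit(B[B[:,1]<-.262]))
    B=band(W,(.85,-.15),.16,.105,.6);print("crock",B.min(0).round(3),B.max(0).round(3))
E
python3 -m handwheel '[[[0,0,0,0,0,0.7],[0,0,0,0,0,0.7],[0,0,0,0,0,0.7],[2.2,-3.8,0,0,0,0],[2.2,-3.8,0,0,0,0],[2.2,-3.8,0,0,0,0],[2.2,-3.8,0,0,0,0],[2.2,-3.8,0,0,0,0],[2.2,-3.8,0,0,0,0],[2.2,-3.8,0,0,0,0],[2.2,-3.8,0,0,0,0],[2.2,-3.8,0,0,0,0]]]' 4.5
```

```text
c_obl (729, 'zmed 78.6', 'rect', array([ 468.7, -347.4]), array([148.9, 108.5]), 84.5, 'circ', array([ 468.6, -348. ]), 180.9)
crock [ 0.774 -0.209  0.105] [ 0.893 -0.087  0.244]
c_obl (616, 'zmed 78.1', 'rect', array([ 467.4, -347.6]), array([148.4, 111.6]), 84.7, 'circ', array([ 468.6, -347.1]), 179.6)
crock [ 0.774 -0.211  0.105] [ 0.897 -0.088  0.245]
time: 2.5
position: [0.38, -0.2538, 0.303]
orientation: [180.0, -0.0, 0.1]
force: [-0.1, -0.5, -0.1]
opening: 0.0448
grasp_force: 0.0
```

```bash
python3 -m handwheel '[[[2.32,-4.01,0,0,0,0],[2.32,-4.01,0,0,0,0],[2.32,-4.01,0,0,0,0],[2.32,-4.01,0,0,0,0],[2.32,-4.01,0,0,0,0],[2.32,-4.01,0,0,0,0],[2.32,-4.01,0,0,0,0],[2.32,-4.01,0,0,0,0],[2.32,-4.01,0,0,0,0],[2.32,-4.01,0,0,0,0],[2.32,-4.01,0,0,0,0],[0,0,0,0,0,0]]]'
```

```text
time: 3.7
position: [0.6354, 0.191, 0.3026]
orientation: [-179.9, -0.1, 0.4]
force: [0.2, 0.3, 0.6]
opening: 0.0454
grasp_force: 0.0
```

```bash
python3 -m handwheel '[[[0,0.36,2,0,0,0],[0,0,2,0,0,0],[0,0,2,0,0,0],[0,0,2,0,0,0],[0,0,1,0,0,0],[0,0,0.5,0,0,0],[0,0,0,0,0,0],[0,0,0,0,0,0]]]'; python3 - <<'E'
from h import *
s=robot.get_state();print(s["position"],s["orientation"],s["force"])
E
```

```text
time: 4.5
position: [0.6338, 0.1828, 0.2086]
orientation: [-180.0, -0.1, 0.1]
force: [0.4, 0.2, 0.7]
opening: 0.045
grasp_force: 0.0
[0.63384963 0.18282486 0.20856618] [-1.79981728e+02 -7.25205841e-02  1.42283086e-01] [0.37376166 0.1854991  0.74301005]
```

```bash
python3 -m handwheel '[[[0.17,-0.45,0.4,0,0,0],[0,0,0.5,0,0,0],[0,0,0.4,0,0,0],[0,0,0,0,0,0],[0,0,0,0,0,0],[0,0,0,0,0,0]]]'; python3 -m handwheel '[[[0,0,0,0,0,0],[0,0,0,0,0,0],[0,0,0,0,0,0],[0,0,0,0,0,0],[0,0,0,0,0,0]]]' 1.5
```

```text
time: 5.1
position: [0.6351, 0.1873, 0.1948]
orientation: [-180.0, -0.0, 0.1]
force: [-0.1, 0.7, 0.3]
opening: 0.0452
grasp_force: 0.0
time: 5.6
position: [0.6351, 0.1874, 0.1947]
orientation: [-180.0, -0.0, 0.1]
force: [-0.9, -0.5, 0.5]
opening: 0.0213
grasp_force: 30.0
```

```bash
python3 -m handwheel '[[[0,0,-1,0,0,0],[0,0,-2,0,0,0],[0,0,-3,0,0,0],[0,0,-3,0,0,0],[-2,-1.7,0,0,0,0],[-3.6,-3,0,0,0,0],[-3.6,-3,0,0,0,0],[-3.6,-3,0,0,0,0],[-3.6,-3,0,0,0,0],[-1.9,-1.7,0,0,0,0],[0,0,0,0,0,0],[0,0,0,0,0,0]]]'; python3 -m handwheel '[[[0,0,0,0,0,0],[0,0,0,0,0,0]]]'
```

```text
time: 6.8
position: [0.4518, 0.3411, 0.2854]
orientation: [-180.0, -0.1, 0.2]
force: [-0.3, 0.2, -0.7]
opening: 0.0213
grasp_force: 30.0
time: 7.0
position: [0.4527, 0.3401, 0.2848]
orientation: [-180.0, -0.0, 0.1]
force: [0.3, -0.4, -0.6]
opening: 0.0215
grasp_force: 30.0
```

```bash
python3 -m handwheel '[[[0,-0.1,1.5,0,0,0],[0,0,2.5,0,0,0],[0,0,2.5,0,0,0],[0,0,1.5,0,0,0],[0,0,1,0,0,0],[0,0,0.5,0,0,0],[0,0,0.5,0,0,0],[0,0,0.5,0,0,0],[0,0,0.3,0,0,0],[0,0,0,0,0,0],[0,0,0,0,0,0]]]'; python3 -m handwheel '[[[0,0,0.05,0,0,0],[0,0,0,0,0,0]]]'
```

```text
time: 8.1
position: [0.4518, 0.342, 0.177]
orientation: [-180.0, -0.0, 0.2]
force: [0.0, 0.4, 0.5]
opening: 0.0208
grasp_force: 30.0
time: 8.3
position: [0.4518, 0.3419, 0.1764]
orientation: [-180.0, -0.0, 0.1]
force: [1.4, 0.1, -0.3]
opening: 0.0211
grasp_force: 30.0
```

Down another 0.7 mm, release slightly open, then rise.

```bash
python3 -m handwheel '[[[0,0,0.06,0,0,0],[0,0,0,0,0,0],[0,0,0,0,0,0]]]'; python3 -m handwheel '[[[0,0,0,0,0,0],[0,0,0,0,0,0],[0,0,0,0,0,0],[0,0,0,0,0,0],[0,0,-1,0,0,0],[0,0,-2,0,0,0],[0,0,-3,0,0,0],[0,0,-3,0,0,0],[2,1.7,0,0,0,0],[3.6,3,0,0,0,0],[3.6,3,0,0,0,0],[3.6,3,0,0,0,0]]]' 4.5; python3 -m handwheel '[[[3.6,3,0,0,0,0],[2,1.7,0,0,0,0],[0,0,0,0,0,0],[0,0,0,0,0,0],[0,0,0,0,0,0],[0,0,0,0,0,0]]]'; python3 - <<'E'
from h import *
s=robot.get_state();print(s["position"])
p,W=cloud("scene");cv2.imwrite("pics/s1.png",p[:,:,::-1])
B=band(W,(.452,.341),.06,.05,.16);print("max",B.max(0))
print("lid plate",fit(band(W,(.452,.341),.06,.085,.1)))
print("knob",fit(band(W,(.452,.341),.06,.107,.12)))
for n,r,h in [("oblong",.12,.028),("round",.075,.056),("square",.075,.084),("knobsq",.03,.104)]:
    print(n,fit(band(W,(.637,.186),r,h-.006,h+.006)))
E
```

```text
time: 8.6
position: [0.4518, 0.342, 0.1757]
orientation: [-180.0, -0.0, 0.2]
force: [-0.2, 0.3, 0.9]
opening: 0.0214
grasp_force: 30.0
time: 9.8
position: [0.5811, 0.2342, 0.2667]
orientation: [-180.0, -0.1, 0.2]
force: [0.2, 1.1, 0.0]
opening: 0.0452
grasp_force: 0.0
time: 10.4
position: [0.6351, 0.1894, 0.2658]
orientation: [-180.0, 0.0, 0.2]
force: [0.0, -0.4, -0.3]
opening: 0.0448
grasp_force: 0.0
[0.63513554 0.18938506 0.26581976]
max [0.47401836 0.34770987 0.09660094]
lid plate (145, 'zmed 92.2', 'rect', array([443.7, 323.3]), array([24.6, 61.8]), 64.5, 'circ', array([447.5, 331.4]), 62.2)
knob (0, 'zmed nan', 'rect', array([0., 0.]), array([0., 0.]), 0.0, 'circ', array([0., 0.]), 0.0)
oblong (1176, 'zmed 27.3', 'rect', array([636.4, 186.4]), array([150.8, 110.1]), 88.3, 'circ', array([636.7, 187. ]), 182.5)
round (434, 'zmed 55.1', 'rect', array([643.9, 171. ]), array([103.8,  74.4]), 31.2, 'circ', array([636.7, 183.1]), 105.1)
square (1166, 'zmed 83.4', 'rect', array([637.5, 183.7]), array([83.7, 86.1]), 13.0, 'circ', array([637.4, 182.8]), 113.2)
knobsq (75, 'zmed 102.4', 'rect', array([636.8, 183.4]), array([19.9, 22.2]), 47.5, 'circ', array([636.2, 182.9]), 23.4)
  return _methods._mean(a, axis=axis, dtype=dtype,
  ret = ret.dtype.type(ret / rcount)
```

View pics/s1.png

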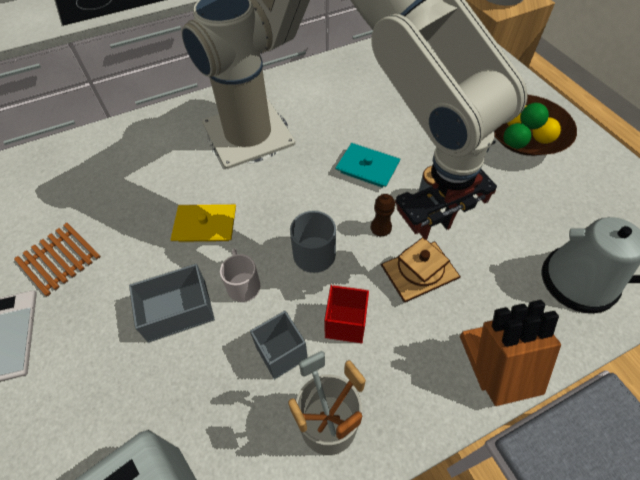

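The small lid's plate reads 92 mm, so it is seated. The square lid and its knob are now on top of the stack at px (424,258). Going for it next.

```bash
python3 -m handwheel '[[[0.2,0.57,1,0,0,0],[0,0,2,0,0,0],[0,0,2,0,0,0],[0,0,2,0,0,0],[0,0,1,0,0,0],[0,0,1,0,0,0],[0,0,0.5,0,0,0],[0,0,0.4,0,0,0],[0,0,0,0,0,0],[0,0,0,0,0,0],[0,0,0,0,0,0]]]'; python3 -m handwheel '[[[0,0,0,0,0,0],[0,0,0,0,0,0],[0,0,0,0,0,0],[0,0,0,0,0,0],[0,0,0,0,0,0]]]' 1.5
```

```text
time: 11.55
position: [0.6384, 0.1827, 0.1672]
orientation: [-180.0, -0.1, 0.2]
force: [0.1, -0.1, -0.5]
opening: 0.045
grasp_force: 0.0
time: 12.05
position: [0.6382, 0.1827, 0.1668]
orientation: [-180.0, -0.0, 0.1]
force: [-0.6, 0.3, 1.4]
opening: 0.0206
grasp_force: 30.0
```

```bash
python3 -m handwheel '[[[0,0,-1,0,0,0],[0,0,-2,0,0,0],[0,0,-3,0,0,0],[0,0,-3,0,0,0],[0.3,2,0,0,0,0.3],[0.3,4,0,0,0,0.58],[0.3,4,0,0,0,0],[0.3,4,0,0,0,0],[0.3,4,0,0,0,0],[0.3,4,0,0,0,0],[0.3,4,0,0,0,0],[0.3,4,0,0,0,0]]]'; python3 -m handwheel '[[[0.3,3.5,0,0,0,0],[0,2,0,0,0,0],[0,0,0,0,0,0],[0,0,0,0,0,0],[0,0,0,0,0,0],[0,0,0,0,0,0]]]'; python3 -c "
from cell import robot
print(robot.get_state()['position'],robot.get_state()['orientation'])"
```

```text
time: 13.25
position: [0.6313, -0.1195, 0.2573]
orientation: [180.0, -0.0, -6.9]
force: [-0.0, 0.6, -0.7]
opening: 0.0212
grasp_force: 30.0
time: 13.85
position: [0.6281, -0.1716, 0.2567]
orientation: [-180.0, 0.0, -6.8]
force: [-0.9, -0.1, -1.0]
opening: 0.0215
grasp_force: 30.0
[ 0.62814948 -0.17158463  0.2566901 ] [-1.79992244e+02  5.77162222e-03 -6.80871677e+00]
```

```bash
python3 -m handwheel '[[[1.3,-0.07,0,0,0,0],[1.3,0,0,0,0,0],[1.14,0,0,0,0,0],[0,0,0,0,0,0],[0,0,0,0,0,0],[0,0,0,0,0,0],[0,0,0,0,0,0]]]'; python3 - <<'E'
from h import *
print(robot.get_state()["position"])
p,W=cloud("scene");cv2.imwrite("pics/s2.png",p[180:440,150:450,::-1])
print("plate",fit(band(W,(.664,-.175),.075,.165,.182)))
print("can",fit(band(W,(.664,-.175),.075,.088,.1)))
E
```

```text
time: 14.55
position: [0.6648, -0.1765, 0.2565]
orientation: [-180.0, 0.0, -6.9]
force: [0.1, 0.3, -0.7]
opening: 0.0209
grasp_force: 30.0
[ 0.66475907 -0.17652591  0.25654691]
plate (1152, 'zmed 173.0', 'rect', array([ 664.1, -176.7]), array([84.5, 84. ]), 6.2, 'circ', array([ 664.7, -177.4]), 115.1)
can (241, 'zmed 93.1', 'rect', array([ 664.6, -175.3]), array([80.9, 82.2]), 6.3, 'circ', array([ 664.2, -175.3]), 112.1)
```

View pics/s2.png

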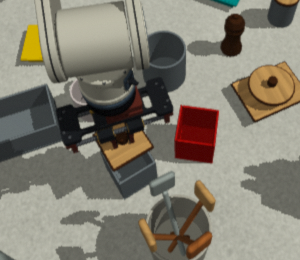

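The square lid (crop px 120,148) hangs over the grey square canister with its yaw matching. Lowering it.

```bash
python3 -m handwheel '[[[0,-0.12,1,0,0,0],[0,0,1.5,0,0,0],[0,0,1.5,0,0,0],[0,0,1,0,0,0],[0,0,0.8,0,0,0],[0,0,0.5,0,0,0],[0,0,0.4,0,0,0],[0,0,0.25,0,0,0],[0,0,0,0,0,0],[0,0,0,0,0,0]]]'; python3 -m handwheel '[[[0,0,0.05,0,0,0],[0,0,0.05,0,0,0],[0,0,0,0,0,0],[0,0,0,0,0,0]]]'
```

```text
time: 15.6
position: [0.6656, -0.1755, 0.1875]
orientation: [180.0, -0.0, -6.9]
force: [-0.7, 0.2, -0.8]
opening: 0.0214
grasp_force: 30.0
time: 16.0
position: [0.6654, -0.1754, 0.1862]
orientation: [180.0, -0.0, -6.9]
force: [0.2, 1.0, 0.8]
opening: 0.0212
grasp_force: 30.0
```

```bash
python3 -m handwheel '[[[0,0,0.04,0,0,0],[0,0,0,0,0,0],[0,0,0,0,0,0],[0,0,0,0,0,0]]]';  python3 -m handwheel '[[[0,0,0,0,0,0],[0,0,0,0,0,0],[0,0,0,0,0,0],[0,0,0,0,0,0],[0,0,-1,0,0,0],[0,0,-2,0,0,0],[0,0,-2,0,0,0],[0,0,-2,0,0,-0.86],[-0.4,-2,0,0,0,0],[-0.4,-4,0,0,0,0],[-0.4,-4,0,0,0,0],[-0.4,-4,0,0,0,0]]]' 4.5; python3 -m handwheel '[[[-0.4,-4,0,0,0,0],[-0.4,-4,0,0,0,0],[-0.4,-4,0,0,0,0],[0,-4,0,0,0,0],[0,-4,0,0,0,0],[0,-1.9,0,0,0,0],[0,0,0,0,0,0],[0,0,0,0,0,0],[0,0,0,0,0,0],[0,0,0,0,0,0]]]'; python3 - <<'E'
from h import *
print(robot.get_state()["position"],robot.get_state()["orientation"])
for c in ("scene","top"):
    p,W=cloud(c)
    print("sq plate",fit(band(W,(.664,-.175),.075,.095,.11)))
    for n,r,h in [("oblong",.12,.028),("round",.075,.056),("knobr",.03,.076)]:
        print(n,fit(band(W,(.637,.186),r,h-.006,h+.006)) if len(band(W,(.637,.186),r,h-.006,h+.006)) else 0)
E
```

```text
time: 16.4
position: [0.6654, -0.1754, 0.1858]
orientation: [180.0, -0.0, -6.9]
force: [0.7, -0.1, 0.6]
opening: 0.0211
grasp_force: 30.0
time: 17.6
position: [0.6482, -0.0331, 0.2551]
orientation: [-180.0, 0.1, -0.2]
force: [1.2, -0.3, 0.0]
opening: 0.045
grasp_force: 0.0
time: 18.6
position: [0.6375, 0.1821, 0.2556]
orientation: [180.0, 0.0, -0.1]
force: [-0.5, -0.3, 0.1]
opening: 0.0449
grasp_force: 0.0
[0.63752765 0.18213075 0.25564003] [ 1.79986791e+02  1.26611790e-02 -1.30796912e-01]
sq plate (1669, 'zmed 102.4', 'rect', array([ 664.5, -175.6]), array([84.7, 83.9]), 6.2, 'circ', array([ 664.7, -175.8]), 113.9)
oblong (1281, 'zmed 27.5', 'rect', array([636. , 186.4]), array([152.5, 110.8]), 88.9, 'circ', array([635.8, 186.7]), 181.9)
round (1420, 'zmed 55.4', 'rect', array([637.1, 183.5]), array([103.7, 104.1]), 60.7, 'circ', array([636.9, 183.9]), 107.9)
knobr (71, 'zmed 74.5', 'rect', array([636.6, 184.6]), array([18.4, 23.6]), 12.3, 'circ', array([635.6, 184.4]), 24.3)
sq plate (1636, 'zmed 102.7', 'rect', array([ 664.7, -175.5]), array([84.5, 84.3]), 6.7, 'circ', array([ 664.7, -175.6]), 114.4)
oblong (794, 'zmed 27.6', 'rect', array([635.2, 135. ]), array([ 46.7, 110.5]), 88.0, 'circ', array([635.3, 134.8]), 117.3)
round (645, 'zmed 55.4', 'rect', array([640.3, 152. ]), array([90. , 40.3]), 17.4, 'circ', array([637.7, 160.3]), 92.8)
knobr 0
```

```bash
python3 -m handwheel '[[[-0.05,-0.18,1,0,0,0],[0,0,2,0,0,0],[0,0,2,0,0,0],[0,0,2,0,0,0],[0,0,2,0,0,0],[0,0,1.2,0,0,0],[0,0,0.8,0,0,0],[0,0,0.4,0,0,0],[0,0,0.25,0,0,0],[0,0,0,0,0,0],[0,0,0,0,0,0],[0,0,0,0,0,0]]]'; python3 -m handwheel '[[[0,0,0,0,0,0],[0,0,0,0,0,0],[0,0,0,0,0,0],[0,0,0,0,0,0],[0,0,0,0,0,0]]]' 1.5
```

```text
time: 19.9
position: [0.6373, 0.1855, 0.1399]
orientation: [-180.0, -0.1, -0.0]
force: [-0.3, 0.4, -0.1]
opening: 0.0448
grasp_force: 0.0
time: 20.4
position: [0.637, 0.1854, 0.1393]
orientation: [-180.0, -0.0, -0.0]
force: [-0.2, -0.3, 1.7]
opening: 0.0211
grasp_force: 30.0
```

```bash
python3 -m handwheel '[[[0,0,-1,0,0,0],[0,0,-2,0,0,0],[0,0,-3,0,0,0],[0,0,-3,0,0,0],[0,0,-3.2,0,0,0],[-1.6,2,0,0,0,0],[-3,3.5,0,0,0,0],[-3.2,3.8,0,0,0,0],[-3.2,3.8,0,0,0,0],[-3.2,3.8,0,0,0,0],[-2.2,2.4,0,0,0,0],[0,0,0,0,0,0]]]';python3 -m handwheel '[[[0,0,0,0,0,0],[0,0,0,0,0,0],[0,0,0,0,0,0],[0,0,0,0,0,0]]]'; python3 - <<'E'
from h import *
print(robot.get_state()["position"])
p,W=cloud("scene")
for z in np.arange(.15,.2,.005): print(round(z,3),len(band(W,(.473,-.008),.08,z,z+.005)),end=";")
print("plate",fit(band(W,(.473,-.008),.08,.17,.184)))
E
```

```text
time: 21.6
position: [0.4698, -0.0097, 0.2615]
orientation: [180.0, 0.1, -0.2]
force: [0.3, -0.0, -0.9]
opening: 0.0213
grasp_force: 30.0
time: 22.0
position: [0.4735, -0.0069, 0.2611]
orientation: [-180.0, -0.0, 0.1]
force: [0.3, -0.8, -1.1]
opening: 0.0213
grasp_force: 30.0
[ 0.47349855 -0.0069311   0.26113108]
0.15 14;0.155 0;0.16 0;0.165 6;0.17 109;0.175 1017;0.18 40;0.185 33;0.19 42;0.195 69;0.2 23;plate (1162, 'zmed 177.1', 'rect', array([477.3,  -7.9]), array([104.2,  96.9]), 89.1, 'circ', array([473.2,  -7.6]), 106.4)
```

Centred; lower from 0.2611 to 0.2013.

```bash
python3 -m handwheel '[[[-0.05,0.03,1,0,0,0],[0,0,1.5,0,0,0],[0,0,1.2,0,0,0],[0,0,0.8,0,0,0],[0,0,0.6,0,0,0],[0,0,0.4,0,0,0],[0,0,0.3,0,0,0],[0,0,0,0,0,0],[0,0,0,0,0,0],[0,0,0,0,0,0]]]'; python3 -m handwheel '[[[0,0,0.07,0,0,0],[0,0,0.05,0,0,0],[0,0,0,0,0,0],[0,0,0,0,0,0]]]'
```

```text
time: 23.05
position: [0.4726, -0.0079, 0.2035]
orientation: [180.0, -0.0, -0.0]
force: [-0.9, -0.7, -0.6]
opening: 0.0211
grasp_force: 30.0
time: 23.45
position: [0.4724, -0.0079, 0.202]
orientation: [-180.0, -0.0, -0.0]
force: [-0.2, -0.1, -0.8]
opening: 0.0212
grasp_force: 30.0
```

```bash
python3 -m handwheel '[[[0,0,0.07,0,0,0],[0,0,0,0,0,0],[0,0,0,0,0,0],[0,0,0,0,0,0]]]';  python3 -m handwheel '[[[0,0,0,0,0,0],[0,0,0,0,0,0],[0,0,0,0,0,0],[0,0,0,0,0,0],[0,0,-1,0,0,0],[0,0,-2,0,0,0],[0,0,-2,0,0,0],[0,0,-1,0,0,0],[1.6,-2,0,0,0,0],[3,-3.5,0,0,0,0],[3.2,-3.8,0,0,0,0],[3.2,-3.8,0,0,0,0]]]' 4.5; python3 -m handwheel '[[[3.2,-3.8,0,0,0,0],[2.2,-2.5,0,0,0,0],[0,0,0,0,0,0],[0,0,0,0,0,0],[0,0,0,0,0,0],[0,0,0,0,0,0]]]'; python3 - <<'E'
from h import *
print(robot.get_state()["position"],robot.get_state()["orientation"])
for c in ("scene","top"):
    p,W=cloud(c);cv2.imwrite(f"pics/{c}3.png",p[:,:,::-1])
    print("rd plate",fit(band(W,(.473,-.008),.08,.11,.125)))
    print("obl",fit(band(W,(.637,.186),.12,.02,.034)))
    B=band(W,(.637,.186),.03,.042,.054);print("knob",len(B) and fit(B))
E
```

```text
time: 23.85
position: [0.4724, -0.0079, 0.2012]
orientation: [-180.0, 0.0, -0.0]
force: [0.1, -0.5, -1.0]
opening: 0.0211
grasp_force: 30.0
time: 25.05
position: [0.5834, 0.1244, 0.2617]
orientation: [180.0, -0.0, -0.0]
force: [0.1, 0.2, -0.2]
opening: 0.0448
grasp_force: 0.0
time: 25.65
position: [0.6357, 0.1849, 0.2614]
orientation: [180.0, 0.0, -0.1]
force: [-0.8, -1.0, 0.3]
opening: 0.045
grasp_force: 0.0
[0.63568632 0.18493569 0.26137807] [ 1.79982910e+02  4.10803161e-02 -7.36984477e-02]
rd plate (1385, 'zmed 117.2', 'rect', array([472.4,  -9.3]), array([104.8, 104.8]), 62.6, 'circ', array([471.8,  -7.8]), 107.5)
obl (2653, 'zmed 27.5', 'rect', array([635.5, 186.1]), array([151. , 112.1]), 88.8, 'circ', array([636.3, 186.7]), 180.6)
knob (66, 'zmed 46.1', 'rect', array([636.2, 185.5]), array([18.5, 19.1]), 56.0, 'circ', array([635.9, 186.8]), 22.6)
rd plate (2326, 'zmed 117.6', 'rect', array([472. ,  -8.6]), array([103.7, 105.2]), 89.0, 'circ', array([472.2,  -8.1]), 106.1)
obl (1580, 'zmed 27.5', 'rect', array([635.5, 152.1]), array([110.7,  80.9]), 0.4, 'circ', array([634.3, 147.3]), 126.4)
knob (5, 'zmed 46.0', 'rect', array([639.6, 177.8]), array([11.9,  1.4]), 20.0, 'circ', array([639.4, 178.3]), 11.9)
```

View pics/scene3.png

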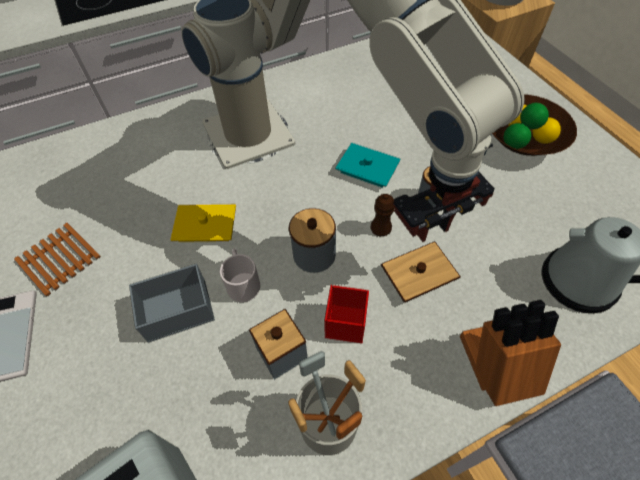

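The square lid at px (277,338) and the round lid at (312,228) are seated, and the oblong lid is bare at (421,270). Grasping the oblong lid.

```bash
python3 -m handwheel '[[[0.03,-0.14,1.5,0,0,0],[0,0,3,0,0,0],[0,0,3,0,0,0],[0,0,2.5,0,0,0],[0,0,2,0,0,0],[0,0,1.2,0,0,0],[0,0,0.8,0,0,0],[0,0,0.5,0,0,0],[0,0,0.4,0,0,0],[0,0,0,0,0,0],[0,0,0,0,0,0],[0,0,0,0,0,0]]]'; python3 -m handwheel '[[[0,0,0.05,0,0,0],[0,0,0,0,0,0]]]'; python3 -m handwheel '[[[0,0,0,0,0,0],[0,0,0,0,0,0],[0,0,0,0,0,0],[0,0,0,0,0,0],[0,0,0,0,0,0]]]' 1.5
```

```text
time: 26.95
position: [0.6371, 0.1876, 0.113]
orientation: [-180.0, -0.1, -0.0]
force: [0.2, -0.3, 0.6]
opening: 0.0445
grasp_force: 0.0
time: 27.15
position: [0.6368, 0.1875, 0.112]
orientation: [-180.0, -0.0, -0.0]
force: [-0.8, 1.0, -0.1]
opening: 0.0451
grasp_force: 0.0
time: 27.65
position: [0.6368, 0.1875, 0.1118]
orientation: [-180.0, -0.0, -0.0]
force: [0.7, -0.3, -0.0]
opening: 0.0211
grasp_force: 30.0
```

```bash
python3 -m handwheel '[[[0,0,-1,0,0,0],[0,0,-2,0,0,0],[0,0,-3,0,0,0],[0,0,-3,0,0,0],[0,0,-3,0,0,0],[0,0,-3,0,0,0],[0,0,-2,0,0,0],[-0.6,2,0,0,0,0],[-1.2,4,0,0,0,0],[-1.2,4,0,0,0,0],[-1.3,4,0,0,0,0],[-1.3,4,0,0,0,0]]]'; python3 -m handwheel '[[[-1.3,4,0,0,0,0],[-1.3,4,0,0,0,0],[-1.3,4,0,0,0,0],[-1.3,4,0,0,0,0],[-1.3,4,0,0,0,0],[-1.3,4,0,0,0,0],[-1.3,4,0,0,0,0],[-1.3,4,0,0,0,0],[-0.8,3.5,0,0,0,0.2],[0,2,0,0,0,0.35],[0,0,0,0,0,0],[0,0,0,0,0,0]]]'; python3 -m handwheel '[[[0,0,0,0,0,0],[0,0,0,0,0,0],[0,0,0,0,0,0]]]'; python3 - <<'E'
from h import *
print(robot.get_state()["position"],robot.get_state()["orientation"])
p,W=cloud("scene")
for z in np.arange(.17,.21,.005): print(round(z,3),len(band(W,(.47,-.345),.1,z,z+.005)),end=";")
print("plate",fit(band(W,(.47,-.345),.1,.19,.205)))
E
```

```text
time: 28.85
position: [0.5787, 0.0053, 0.2808]
orientation: [180.0, 0.1, -0.0]
force: [-0.2, -0.4, -1.6]
opening: 0.0214
grasp_force: 30.0
time: 30.05
position: [0.4675, -0.367, 0.2811]
orientation: [-179.9, 0.1, -4.4]
force: [-0.3, 0.2, -0.8]
opening: 0.0211
grasp_force: 30.0
time: 30.35
position: [0.4685, -0.3665, 0.2818]
orientation: [-180.0, 0.0, -4.3]
force: [-0.6, 0.5, -1.0]
opening: 0.0212
grasp_force: 30.0
[ 0.46845585 -0.36647742  0.28183975] [-1.79995344e+02  2.24563453e-03 -4.31762417e+00]
0.17 45;0.175 0;0.18 0;0.185 4;0.19 206;0.195 2825;0.2 82;0.205 45;plate (3113, 'zmed 197.3', 'rect', array([ 470.1, -366.4]), array([150.4, 108.8]), 85.1, 'circ', array([ 468.9, -360.8]), 173.6)
```

```bash
python3 -m handwheel '[[[-0.1,-0.6,0.5,0,0,0.05],[0,-0.7,1,0,0,0],[-0.05,-0.6,1.5,0,0,0],[0,0,1.5,0,0,0],[0,0,0.5,0,0,0],[0,0,0,0,0,0],[0,0,0,0,0,0],[0,0,0,0,0,0]]]'; python3 - <<'E'
from h import *
print(robot.get_state()["position"],robot.get_state()["orientation"])
p,W=cloud("scene");cv2.imwrite("pics/s4.png",p[200:400,50:350,::-1])
print("plate",fit(band(W,(.468,-.347),.1,.14,.157)))
E
```

```text
time: 31.2
position: [0.4685, -0.3488, 0.2323]
orientation: [180.0, -0.1, -4.8]
force: [-0.9, 1.3, 0.5]
opening: 0.0212
grasp_force: 30.0
[ 0.46845557 -0.34883809  0.23234034] [ 1.79964397e+02 -5.63450316e-02 -4.82459013e+00]
plate (2804, 'zmed 147.8', 'rect', array([ 468.4, -349.2]), array([150.5, 112.1]), 84.0, 'circ', array([ 469. , -348.2]), 181.6)
```

View pics/s4.png

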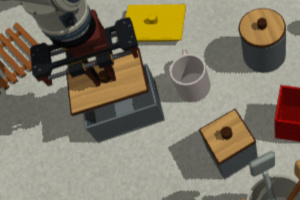

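The oblong lid (crop px 108,82) is above its canister, in line. Lowering it.

```bash
python3 -m handwheel '[[[0,-0.12,1,0,0,0],[0,0,1.5,0,0,0],[0,0,1.2,0,0,0],[0,0,0.8,0,0,0],[0,0,0.6,0,0,0],[0,0,0.5,0,0,0],[0,0,0.25,0,0,0],[0,0,0,0,0,0],[0,0,0,0,0,0],[0,0,0,0,0,0]]]'; python3 -m handwheel '[[[0,0,0.07,0,0,0],[0,0,0.05,0,0,0],[0,0,0,0,0,0],[0,0,0,0,0,0]]]'
```

```text
time: 32.25
position: [0.4685, -0.3474, 0.1737]
orientation: [180.0, -0.0, -4.8]
force: [0.5, -0.3, -0.7]
opening: 0.0211
grasp_force: 30.0
time: 32.65
position: [0.4682, -0.3472, 0.1721]
orientation: [180.0, -0.0, -4.8]
force: [0.1, -0.2, -1.5]
opening: 0.0216
grasp_force: 30.0
```

Release, retreat upward and sideways, then check all four.

```bash
python3 -m handwheel '[[[0,0,0.04,0,0,0],[0,0,0,0,0,0],[0,0,0,0,0,0],[0,0,0,0,0,0]]]';  python3 -m handwheel '[[[0,0,0,0,0,0],[0,0,0,0,0,0],[0,0,0,0,0,0],[0,0,0,0,0,0],[0,0,-1,0,0,0],[0,0,-2,0,0,0],[0,0,-3,0,0,0],[0,0,-3,0,0,0],[0,0,-3,0,0,0],[-2,1,0,0,0,0],[-4,2,0,0,0,0],[-4,2,0,0,0,0]]]' 4.5; python3 -m handwheel '[[[-4,2,0,0,0,0],[-4,2,0,0,0,0],[-4,3,0,0,0,0],[-2,2,0,0,0,0],[0,0,0,0,0,0],[0,0,0,0,0,0],[0,0,0,0,0,0]]]'; python3 - <<'E'
from h import *
print(robot.get_state()["position"])
for c in ("scene","top"):
    p,W=cloud(c);cv2.imwrite(f"pics/{c}5.png",p[:,:,::-1])
    for n,xy,h in [("small",(.452,.341),.093),("square",(.664,-.175),.103),("round",(.473,-.008),.118),("oblong",(.468,-.347),.088)]:
        B=band(W,xy,.1,h-.009,h+.007);print(n,"want z %.0f"%(1000*h-1),fit(B));A=np.c_[B[:,:2]-B[:,:2].mean(0),np.ones(len(B))]
        print("  tilt deg",np.degrees(np.linalg.lstsq(A,B[:,2],rcond=None)[0][:2]).round(2))
E
```

```text
time: 33.05
position: [0.4682, -0.3473, 0.1717]
orientation: [180.0, -0.0, -4.8]
force: [-0.4, 0.1, 0.6]
opening: 0.0214
grasp_force: 30.0
time: 34.25
position: [0.3637, -0.3888, 0.2928]
orientation: [179.9, -0.1, -4.7]
force: [0.5, -1.4, -0.3]
opening: 0.0446
grasp_force: 0.0
time: 34.95
position: [0.218, -0.466, 0.2919]
orientation: [-180.0, -0.0, -4.8]
force: [-0.2, 0.1, -0.2]
opening: 0.045
grasp_force: 0.0
[ 0.2180101 -0.4660405  0.2918955]
small want z 92 (399, 'zmed 92.2', 'rect', array([453.8, 340.3]), array([65.6, 66.9]), 66.6, 'circ', array([453.3, 341.4]), 69.1)
  tilt deg [-0.66  0.94]
square want z 102 (1666, 'zmed 102.3', 'rect', array([ 661.8, -148.2]), array([ 85.4, 139.2]), 6.2, 'circ', array([ 662.2, -151.6]), 152.3)
  tilt deg [-0.28  0.02]
round want z 117 (1398, 'zmed 117.4', 'rect', array([472.1,  -9.1]), array([104.7, 104.3]), 63.2, 'circ', array([471.3,  -8.7]), 107.5)
  tilt deg [-0.6  0.3]
oblong want z 87 (3286, 'zmed 87.3', 'rect', array([ 467.7, -347.3]), array([150.1, 112.1]), 84.0, 'circ', array([ 468.3, -347. ]), 181.9)
  tilt deg [-0.35 -0.05]
small want z 92 (858, 'zmed 92.3', 'rect', array([452.8, 340.7]), array([66. , 66.7]), 66.2, 'circ', array([453. , 341.1]), 68.2)
  tilt deg [0.1  0.59]
square want z 102 (1639, 'zmed 102.8', 'rect', array([ 665.4, -175.3]), array([84.3, 84.9]), 6.6, 'circ', array([ 663.9, -175.3]), 113.9)
  tilt deg [ 0.43 -0.24]
round want z 117 (2323, 'zmed 117.6', 'rect', array([471.9,  -8.7]), array([103.8, 105.3]), 89.0, 'circ', array([472.1,  -8.2]), 106.2)
  tilt deg [ 0.21 -0.16]
oblong want z 87 (4164, 'zmed 87.8', 'rect', array([ 468.8, -347.4]), array([151.6, 110.5]), 83.9, 'circ', array([ 467.8, -347.8]), 182.4)
  tilt deg [ 0.09 -0.13]
```

View pics/top5.png

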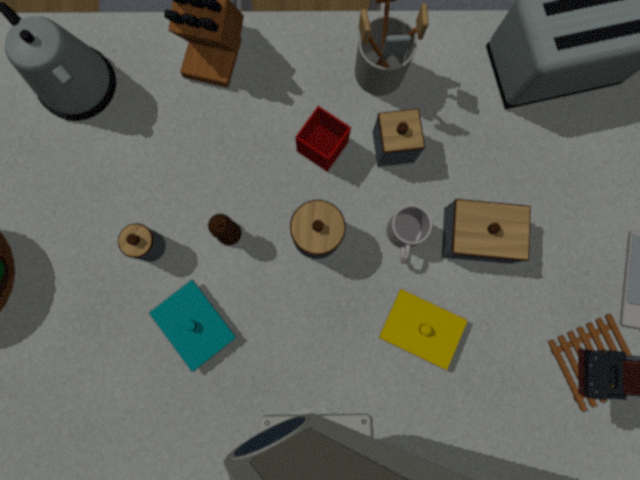

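View pics/scene5.png

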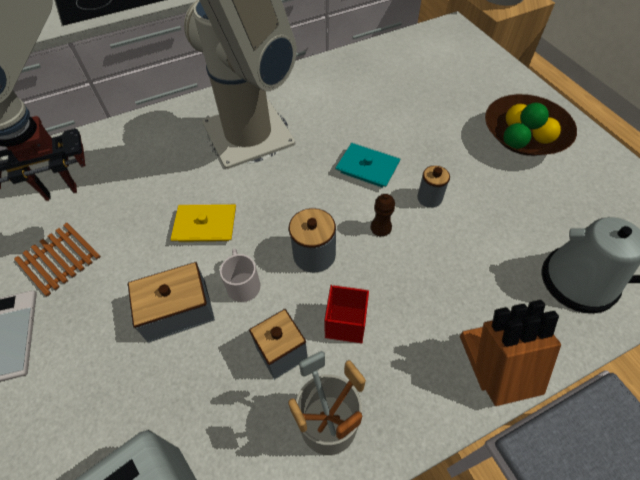

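All four lids are level and at seat height: top-view px (135,240), (318,228), (401,130), (492,230). The mill and mug are still standing and the arm is clear.

```bash
python3 -c "
from cell import robot
print(robot.close_job())"
```

```text
the job is handed in; nothing more can be done
None
```

I put all four lids on their matching canisters, and the final depth check showed each one level and fully down on its rim; the canisters, pepper mill and mug are still standing, and I handed the job in at about 35 s of the 128 s allowed.

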